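Clear the line at the cradle and take it on the loudspeaker

TASK

The desk phone's cordless handset has been left lying off its cradle and an old call is still open: with a fingertip, reach into the rear (ear) well of the cradle, press the small hook switch there all the way down and hold it down for a good second to hang up, then let it spring back up. Next press the wide speaker key, in front of the dial keys, all the way in and let go, so that the fresh line comes over the loudspeaker. Do not press the dial keys or shove the phone about, and leave the handset, paper cup, bowl and pump bottle where they are.

Things in the scene. Friction and masses are not known exactly. Their poses are not given: they have to be found in the camera images.
- phone: Grey desk phone, 200 mm deep (its x) by 190 mm wide (its y), loose on rubber feet, about 1.2 kg. Origin: middle of its footprint, on the counter; x points from its front edge to its rear, y to its left (cradle) side, z up. Its face slopes 0.20 rad, rising from 36 mm above the counter at the front edge to 76 mm at the rear. Cradle on the left half, keys on the right half.
- ear_well (a point): Middle of the mouth of the ear well, the rear of the cradle's two open wells, level with the sloping face. Clear opening 54 mm (phone x) by 49 mm (phone y), 20 mm deep, with the hook switch in its middle. A 4 mm high tab stands at its front edge. The front (mouth) well is 12 mm deep and empty. Axes as the phone.
- hook_top (a point): Middle of the top of the hook switch, a white plunger 14 mm (phone x) by 20 mm (phone y) in the ear well. At rest its top is 10 mm below the face and 10 mm above the well's floor. Moves with the plunger; its z axis is the face's normal (leaning 0.20 rad from vertical towards the phone's front) and it is pressed along -z; a straight-down push works too.
- hook (a joint): Hook switch travel in m: 0 = up, 0.007 = fully down on its stop. Spring loaded: starts to move at about 1 N, 4 N at the bottom, springs back by itself.
- speaker_top (a point): Middle of the top of the speaker key, the single wide white key nearest the phone's front edge, right half: 46 mm (phone y) by 18 mm (phone x), standing 6 mm proud of the face at rest; a straight-down push works. The nearest dial keys begin 25 mm behind its rear edge. Moves with the key; z axis is the face's normal.
- speaker (a joint): Speaker key travel in m: 0 = up, 0.004 = fully in on its stop. Spring loaded: starts to move at about 1 N, 4 N at the bottom, springs back by itself.
- keypad: The twelve dial keys (3 across by 4), each 15 by 11 mm and 4 mm proud of the face, in a block 57 mm (phone y) by 62 mm (phone x). Origin on the face, 7.5 mm behind the middle of the block; axes as the face (x towards the rear, up the slope). Not to be pressed.
- handset: Grey cordless handset, 196 mm long (its x) by 46 mm wide and 35 mm high, lying loose on its back on the counter to the left or right of the phone. Origin under its middle. Stays where it is.
- cup: Paper coffee cup, 80 mm across the rim, 96 mm high, loose and upright beside the phone. Origin under its middle. Stays where it is.
- bowl: White sweets bowl, 144 mm across, 58 mm high, loose, further out to one side. Origin under its middle. Stays where it is.
- bottle: White pump bottle with a yellow pump head, 60 mm across, 165 mm high, loose, further out to one side. Origin under its middle. Stays where it is.

How it is judged:
By the outcome, as a careful person would: the job done as asked, in the order asked, and still so for the second after the job is handed in, with the robot touching nothing.
It also fails if it takes over 48 s, if anything falls off the work surface, if the arm or the gripper's body presses on something with over 40 N, if the wrist force passes 120 N, or if a joint passes its speed limit or range.

ROBOT

A 6-joint arm with a two-finger parallel gripper is mounted at the origin on the work surface. World frame = base frame: x ahead of the robot, y to its left, z up, the work surface at z = 0. Lengths are in mm, angles in rad, forces in N, time in s.
With the tool pointing down it reaches from about 275 to 750 mm from the base axis. Payload 10.2 kg.
Tool frame: the origin (TCP) lies at the very end of the fingers, on their centre line; the grasp point (between the pads) lies 19 mm behind it; z points along the fingers, y is the line along which they close (so a half turn about z gives the same grasp; the last joint's range is limited). The gripper opens to 85 mm and grips with 20 to 120 N. Pads are 22 mm wide; open, the fingers measure 114 mm over their backs; the gripper's body (76 mm by 85 mm) begins 54 mm behind the grasp point. The pads swing forward as they close: fully open they stand 13 mm farther back than shut.
Start: joints at [1.096, 0.313, 1.498, -0, 1.331, -0.223], TCP at [130.815, 508.447, 231.294] pointing down, gripper open.
Joint ranges: [-2.94, 2.94], [-0.97, 2.17], [0.19, 2.56], [-1.23, 4.37], [0.02, 3.11], [-2.88, 2.88]. Speed limits (rad/s): [2.39, 2.39, 3.01, 3.14, 3.14, 3.14].

INTERFACE

Orientations are given as a unit quaternion [x, y, z, w].
In Python, from plant import reach, line_to, move_joints, move_gripper, hold, inverse_kinematics, observe, camera, camera_info, MotionError, hand_in gives the robot as it stands. Calls block until the motion is done:
- reach(position, orientation): joint-space move of the TCP to a pose.
- line_to(position, vel=150, orientation=None, threshold=None): straight line of the TCP; orientation=None keeps the orientation; vel is the mean speed in mm/s. With threshold (N) it stops when the force on the tool has changed by that much, and returns True; else False.
- move_joints(angles): joint-space move.
- move_gripper(opening, strength=None): opening from 0.0 (shut) to 1.0 (fully open); strength is the grip in N (None keeps the last); returns when the fingers have stopped.
- hold(seconds).
- inverse_kinematics(position, orientation): joint angles nearest the present ones, or None.
- observe(): the state.
- camera(name): name is "side" or "top" or "wrist"; returns the picture (480x640x3 uint8, red, green, blue); there is no depth.
- camera_info(name): a dict with "camera_matrix" (3x3 intrinsics, pixels), "D" ([k1, k2, p1, p2, k3] as OpenCV has them; the pictures are not rectified), "R" (3x3) and "t" (3): a world point X has camera coordinates R X + t; the wrist camera has in their place "mount" (4x4, takes a point from camera to tool coordinates, whose origin is the TCP and whose axes are the flange's). Camera axes: x right, y down, z forward; pixel columns grow to the right and rows downward; lengths in mm; the calibration is good to about 2 mm. A picture is of the moment at which its call begins: read the wrist's pose just before it. camera_info takes no time and is no camera call.
A pose or a line that the arm cannot do raises MotionError and nothing moves.
- hand_in(): hands the job in; it is judged then, once.
The state is a dict: "t": time; "joint_positions": joint angles; "qd": joint speeds; "effort": joint torques, N m; "position": TCP position; "orientation": TCP orientation; "contact_force": force on the tool from outside, world axes, zero at the start; "ft_torque": the same for the moment, N m; "width": opening from 0.0 (shut) to 1.0 (fully open); "gripper_force": force on a finger pad.
Only numpy, scipy, OpenCV 4.12 (cv2) and the standard library are available. Lean on these libraries where they do the work, as an engineer would, in place of code of your own. Each camera call takes 0.05 s, during which the arm holds its last target. There are 200 camera calls.

## Working session

There is one attempt and no reset: what is moved stays moved. The work goes in short steps, each a Python script; the robot and the scene stay as the last script left them, time stands still between calls to the robot, and variables do not carry over. Pictures are saved under pics/ and viewed, at most 10 in all, crops included, and the job is handed in when it is done.

```bash
mkdir -p pics; ls
python3 - <<'E'
from plant import *
import cv2
for n in ("top","side"):
    cv2.imwrite(f"pics/{n}0.png",camera(n)[:,:,::-1])
    i=camera_info(n); print(n,i)
print(camera_info("wrist")); o=observe(); print(o["t"],o["orientation"],o["contact_force"])
E
```

```text
pics
top {'camera_matrix': array([[462.37117766,   0.        , 318.35560418],
       [  0.        , 462.37117766, 232.13678906],
       [  0.        ,   0.        ,   1.        ]]), 'D': array([0.03198458, 0.        , 0.        , 0.        , 0.        ]), 'R': array([[-0.02856146, -0.99945133, -0.01677172],
       [-0.99830893,  0.02937065, -0.05016621],
       [ 0.05063128,  0.01531054, -0.99860005]]), 't': array([  69.96663565,  538.65685378, 1117.68194829])}
side {'camera_matrix': array([[580.50430045,   0.        , 319.60668768],
       [  0.        , 580.50430045, 228.3657348 ],
       [  0.        ,   0.        ,   1.        ]]), 'D': array([-0.11781391,  0.        ,  0.        ,  0.        ,  0.        ]), 'R': array([[ 0.70434803, -0.70977593,  0.01058227],
       [-0.45933268, -0.46708464, -0.75554314],
       [ 0.54120915,  0.52730454, -0.65501342]]), 't': array([-337.07695595,  317.74423683, 1063.95066341])}
{'camera_matrix': array([[384.43304023,   0.        , 317.16770797],
       [  0.        , 384.43304023, 242.43671443],
       [  0.        ,   0.        ,   1.        ]]), 'D': array([-0.05640349,  0.        ,  0.        ,  0.        ,  0.        ]), 'mount': array([[ 2.73590365e-04, -9.51404325e-01, -3.07944371e-01,
         7.81229743e+01],
       [ 9.99999860e-01,  1.20578193e-04,  5.15910428e-04,
        -1.24889757e-01],
       [-4.53708037e-04, -3.07944469e-01,  9.51404225e-01,
        -1.43373910e+02],
       [ 0.00000000e+00,  0.00000000e+00,  0.00000000e+00,
         1.00000000e+00]])}
0.1 [ 1.25568081e-01  9.92084853e-01 -5.16205194e-04 -1.89762567e-04] [-1.36397695  0.10391432 -1.11616626]
```

View pics/top0.png

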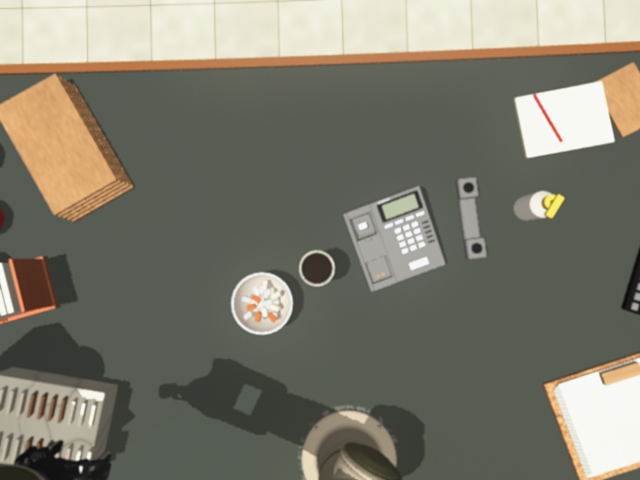

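View pics/side0.png

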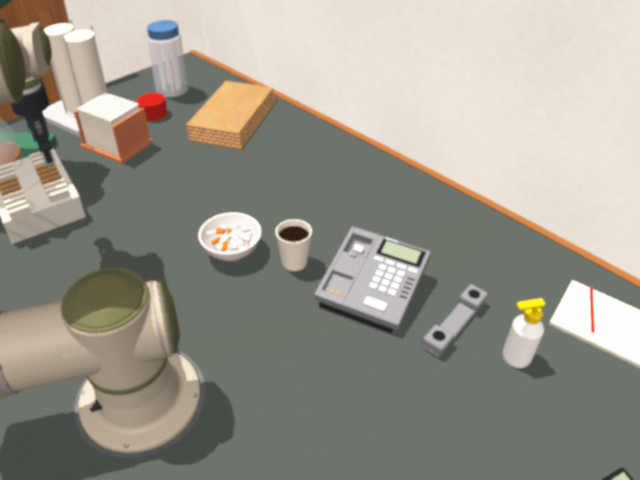

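The top view shows the phone with its hook near (363,226) and speaker key near (418,264). The cup is at (317,267), the bowl is left of it, and the handset is on the right at (471,218). In the side view the hook is at about (357,248) and the speaker key at about (375,303). Next I triangulate both points.

```bash
cat > h.py <<'E'
import numpy as np, cv2
from plant import *
from scipy.spatial.transform import Rotation as Rot
def pose(name):
    i=camera_info(name); K=i["camera_matrix"];D=i["D"]
    if name=="wrist":
        o=observe(); T=np.eye(4);T[:3,:3]=Rot.from_quat(o["orientation"]).as_matrix();T[:3,3]=o["position"]
        M=np.linalg.inv(T@i["mount"]); return K,D,M[:3,:3],M[:3,3]
    return K,D,np.array(i["R"]),np.array(i["t"])
def ray(P,uv):
    K,D,R,t=P; n=cv2.undistortPoints(np.array([[uv]],float),K,D)[0,0]
    d=R.T@np.r_[n,1]; return -R.T@t,d/np.linalg.norm(d)
def tri(rays):
    A=sum(np.eye(3)-np.outer(d,d) for c,d in rays); b=sum((np.eye(3)-np.outer(d,d))@c for c,d in rays)
    X=np.linalg.solve(A,b); return X,[round(float(np.linalg.norm(np.cross(X-c,d))),2) for c,d in rays]
def onz(r,z): c,d=r; return c+d*(z-c[2])/d[2]
def onplane(r,p,n): c,d=r; return c+d*(n@(p-c))/(n@d)
def blobs(img,thr=185,amin=15,amax=1e9):
    m=(img.min(2)>thr).astype(np.uint8); n,l,s,c=cv2.connectedComponentsWithStats(m)
    return [(c[k].round(1),s[k].tolist()) for k in range(1,n) if amin<s[k,4]<amax]
E
python3 - <<'E'
from h import *
for n,(a,b,c,d) in (("top",(335,180,450,295)),("side",(310,225,435,330))):
    im=cv2.imread(f"pics/{n}0.png")[b:d,a:c]
    print(n)
    for q,s in blobs(im): print(q+[a,b],s[2:])
Pt,Ps=pose("top"),pose("side")
for a,b in (((418,264),(375,303)),((363,226),(357,248))): print(tri([ray(Pt,a),ray(Ps,b)]))
E
```

```text
top
[383.2 200.5] [12, 6, 26]
[414.3 215.6] [20, 10, 83]
[398.7 221.5] [10, 6, 40]
[414.3 223.9] [8, 7, 40]
[362.1 225.6] [9, 8, 59]
[388.3 225.3] [10, 7, 41]
[405.9 227. ] [8, 7, 40]
[397.3 230.2] [8, 7, 41]
[416.6 230.6] [8, 6, 40]
[408.2 234. ] [8, 7, 42]
[399.8 237. ] [8, 7, 42]
[420.2 240.8] [11, 14, 83]
[407.4 245.7] [18, 17, 167]
[418.4 263.1] [21, 15, 177]
side
[310.4 230.5] [2, 10, 16]
[365.6 233.3] [23, 10, 76]
[380.5 285.9] [76, 85, 2946]
[391.3 239.3] [12, 6, 25]
[351.4 260. ] [36, 34, 575]
[400.7 251.2] [34, 18, 277]
[338.1 253.9] [7, 12, 17]
[337.  288.8] [33, 27, 415]
(array([ 457.44107752, -178.64849932,   50.70707648]), [0.88, 0.88])
(array([548.15953421, -50.1411296 ,  60.45625333]), [1.8, 1.8])
```

```bash
cat >> h.py <<'E'
def phoneR(yaw): return Rot.from_euler("z",yaw).as_matrix()@Rot.from_euler("y",-0.2).as_matrix() # face axes: x up slope, z normal
def toolq(yaw):
    F=phoneR(yaw); return Rot.from_matrix(np.c_[-F[:,0],F[:,1],-F[:,2]]).as_quat()
E
python3 - <<'E'
from h import *
yaw=.34; F=phoneR(yaw); mid=np.array([505,-115,56.])
p=mid+F[:,2]*120
q=toolq(yaw); print(inverse_kinematics(p,q))
reach(p,q); move_gripper(0.0)
P=pose("wrist"); o=observe(); print(o["t"],o["position"],o["joint_positions"],o["contact_force"])
im=camera("wrist")[:,:,::-1].copy(); cv2.imwrite("pics/w1.png",im)
np.savez("w1.npz",K=P[0],D=P[1],R=P[2],t=P[3])
for c,s in blobs(im,185,60): print(c,s)
for X in ([457.4,-178.6,48],[548.2,-50.1,59]): print(cv2.projectPoints(np.array([X]),cv2.Rodrigues(P[2])[0],P[3],P[0],P[1])[0].ravel())
E
```

```text
[-0.5688003   0.22721788  1.78504738  0.18574519  1.01318207 -2.56892082]
3.4333 [ 482.51777776 -122.9543967   173.61284387] [-0.5688182   0.22720731  1.78504604  0.1857491   1.01321074 -2.56893281] [ 0.45360533 -0.34235577  0.42017928]
[259.8 140.8] [227, 129, 58, 28, 1204]
[220.6 203.1] [212, 195, 21, 15, 248]
[253.4 202.9] [242, 195, 22, 16, 287]
[282.4 202.2] [272, 195, 22, 16, 334]
[223.6 225.5] [213, 218, 22, 16, 327]
[253.2 225.9] [243, 219, 22, 15, 309]
[282.9 226. ] [272, 219, 22, 15, 315]
[579.  279.7] [534, 229, 106, 98, 811]
[225.  248.1] [215, 241, 21, 15, 303]
[254.1 248.5] [244, 242, 21, 14, 288]
[283.2 249. ] [273, 242, 21, 15, 304]
[226.6 270.4] [217, 264, 21, 14, 276]
[255.2 270.4] [245, 264, 21, 14, 281]
[283.8 270.6] [274, 264, 21, 14, 282]
[202.1 292. ] [189, 288, 27, 9, 238]
[236.6 292. ] [223, 288, 28, 9, 237]
[270.8 292.8] [258, 288, 27, 10, 247]
[305.5 292.9] [292, 289, 28, 9, 244]
[376.1 307.6] [364, 300, 25, 16, 382]
[250.20690925 137.71529097]
[376.95320311 304.61094304]
```

View pics/w1.png

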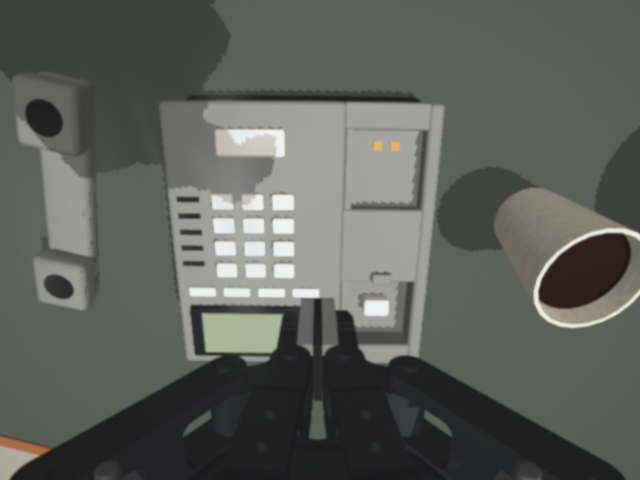

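The wrist view is seen from the rear side down. The speaker key spans about u 217–285, v 129–157, with its left part in shadow, so its centre is near (250.5,143). The hook is at (376,307.6), the dial keys lie between them, and the cup is well clear on the right. I'll fit the yaw and points from these.

Run:
```python
from h import *
z=np.load("w1.npz"); W=(z["K"],z["D"],z["R"],z["t"]); Pt,Ps=pose("top"),pose("side")
S=tri([ray(W,(250.5,143)),ray(Pt,(418.4,263.1))]);H=tri([ray(W,(376.1,307.6)),ray(Pt,(362.1,225.6))])
print(S,H); print("3view",tri([ray(W,(250.5,143)),ray(Pt,(418.4,263.1)),ray(Ps,(375,303))]),tri([ray(W,(376.1,307.6)),ray(Pt,(362.1,225.6)),ray(Ps,(357,248))]))
col=[[(282.4,202.2),(282.9,226),(283.2,249),(283.8,270.6)],[(253.4,202.9),(253.2,225.9),(254.1,248.5),(255.2,270.4)]]
yaw=.34
for _ in range(4):
    F=phoneR(yaw); n=F[:,2]; p0=np.array([*S[0][:2],46.5])-2*n
    K=[[onplane(ray(W,u),p0,n) for u in c] for c in col]
    v=K[0][-1]-K[0][0]+K[1][-1]-K[1][0]; yaw=np.arctan2(v[1],v[0])
print("yaw",yaw,"col len",np.linalg.norm(v)/2,"pitch y",np.linalg.norm(K[0][0]-K[1][0]))
# speaker plane / hook plane, relative to face
S2=onplane(ray(W,(250.5,143)),p0+2*n,n)
H2=onplane(ray(W,(376.1,307.6)),p0-14*n,n)
print(S2,H2,"face-frame hook-speaker",F.T@(H2-S2))
# phone corners on face: front left/right, rear-left
for u in ((161,102),(443,105),(187,359)):
    X=onplane(ray(W,u),p0-4*n,n);print(u,X,F.T@(X-S2))
```

```text
(array([ 458.8062451 , -177.57693127,   54.97546386]), [0.63, 0.63]) (array([550.63199208, -49.60578519,  59.55284081]), [0.22, 0.22])
3view (array([ 459.35167423, -178.36479419,   49.78027804]), [1.26, 0.94, 0.49]) (array([549.94921025, -48.93113838,  58.95970495]), [1.29, 0.79, 2.07])
yaw 0.32386478508855093 col len 50.74279575983176 pitch y 20.16734412566843
[ 461.03675044 -177.60393114   46.9268982 ] [552.86849416 -48.41503886  56.58277979] face-frame hook-speaker [127.5332571   93.24882534 -16.        ]
(161, 102) [ 457.23388432 -241.63549892   35.94345083] [-25.68613828 -59.49253633  -6.        ]
(443, 105) [397.24416994 -65.44881552  35.78075074] [-26.50508747 126.62535381  -6.        ]
(187, 359) [ 640.62526281 -180.11242061   75.15486896] [171.68412506 -59.52903353  -6.        ]
```

Run:
```python
from h import *
yaw=.325;F=phoneR(yaw);n=F[:,2];q=toolq(yaw);H=np.array([551.5,-49,58.])
reach(H+n*60,q); line_to(H+n*22,80)
P=pose("wrist");o=observe();print(o["t"],o["position"],o["contact_force"])
np.savez("w2.npz",K=P[0],D=P[1],R=P[2],t=P[3])
cv2.imwrite("pics/w2.png",camera("wrist")[:,:,::-1])
cv2.imwrite("pics/s2.png",cv2.resize(camera("side")[170:350,270:450,::-1],None,fx=3.3,fy=3.3))
for X in (H,H+n*10): print(cv2.projectPoints(X[None],cv2.Rodrigues(P[2])[0],P[3],P[0],P[1])[0].ravel())
```

```text
4.6167 [547.4752163  -50.63408997  79.8140921 ] [-0.56747981 -0.09200693 -0.32584888]
[318.65097862 291.69586814]
[318.72924798 301.28360595]
```

View pics/w2.png

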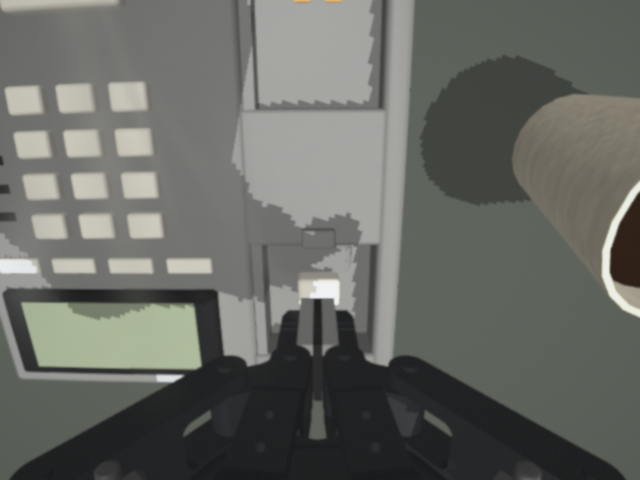

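View pics/s2.png

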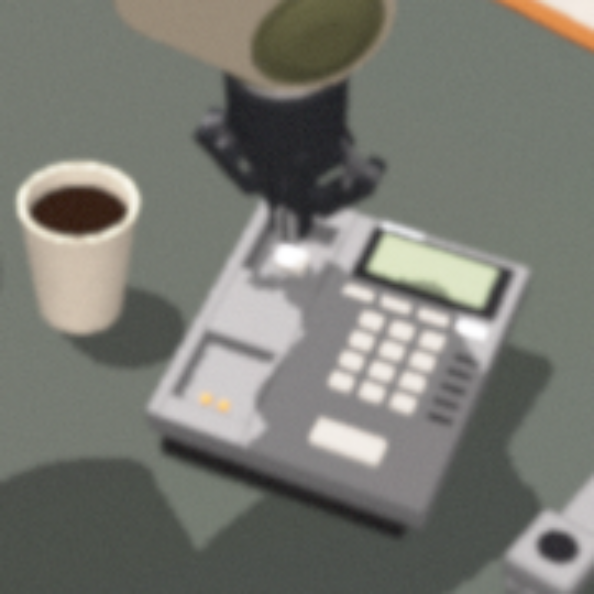

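The wrist view has the shut fingertips laterally centred on the plunger (u≈319), with the well running from u 267 to 372. The plunger's front edge is at v≈272, so the tip is about 1 mm too far back. The side view shows the fingers over the well with nothing else touched. Pressing the hook now.

Run:
```python
from h import *
yaw=.325;F=phoneR(yaw);n=F[:,2];H=np.array([551.5,-49,58.])-1.0*F[:,0]
line_to(H+n*8,40)
print(observe()["contact_force"])
dep=lambda: float(n@(observe()["position"]-H))
for th in (1.5,6):
    r=line_to(H-n*16,20,threshold=th); print(th,r,dep(),observe()["contact_force"],observe()["t"])
hold(0.2);print(dep(),observe()["contact_force"])
```

```text
[0.33008435 0.13993741 0.13525575]
1.5 True -3.9331638900858463 [0.87090441 0.21393571 2.819269  ] 5.9
6 True -7.985858889999311 [-3.276054    0.11833602  7.82758287] 6.275
-7.991898537888766 [-4.07436946 -0.32669319  9.27894823]
```

Full travel is consistent: about 7 mm, then a stiff stop at 9 N. I hold it there, release, then go to the speaker key.

Run:
```python
from h import *
yaw=.325;F=phoneR(yaw);n=F[:,2];q=toolq(yaw);H=np.array([551.5,-49,58.])-1.0*F[:,0];S=np.array([460,-178,47.])
hold(1.5); o=observe();print(o["t"],n@(o["position"]-H),o["contact_force"])
line_to(H+n*60,80)
line_to(S+n*60,150)
line_to(S+n*25,80)
P=pose("wrist");o=observe();print(o["t"],o["position"],o["contact_force"])
im=camera("wrist")[:,:,::-1].copy();cv2.imwrite("pics/w3.png",im)
print(cv2.projectPoints(S[None],cv2.Rodrigues(P[2])[0],P[3],P[0],P[1])[0].ravel())
cv2.imwrite("pics/s3.png",cv2.resize(camera("side")[170:350,270:450,::-1],None,fx=3.3,fy=3.3))
```

```text
7.975 -7.978430511843429 [-3.85907286 -0.51137755  9.45509691]
10.7667 [ 455.44359711 -179.5059678    71.60940044] [ 0.15750365  0.02937241 -0.01776392]
[317.9908057  289.00118834]
```

View pics/w3.png

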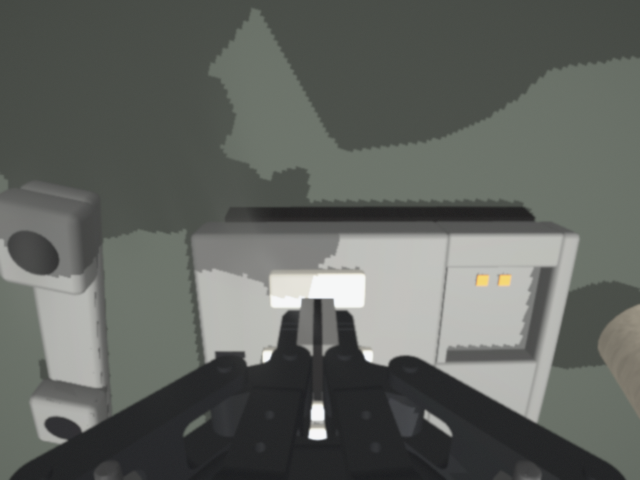

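View pics/s3.png

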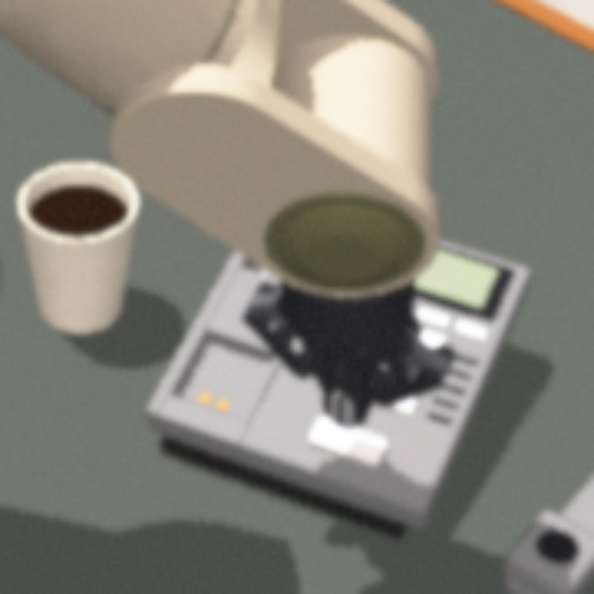

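The key spans u 270–365, v 271–307, so its centre (317.5,289) matches the projected target (318,289). The phone corners are unchanged in the side view. Pressing the speaker key.

Run:
```python
from h import *
yaw=.325;F=phoneR(yaw);n=F[:,2];S=np.array([460,-178,47.])
line_to(S+n*8,40)
dep=lambda: round(float(n@(observe()["position"]-S)),2)
for th in (1.5,7):
    r=line_to(S-n*10,15,threshold=th); print(th,r,dep(),observe()["contact_force"])
hold(0.4);print(dep(),observe()["contact_force"])
line_to(S+n*80,80); reach(S+n*80+[-60,150,130],toolq(yaw)); hold(.3)
print(observe()["t"],observe()["contact_force"])
a=camera("side")[:,:,::-1].copy();cv2.imwrite("pics/s4.png",a);cv2.imwrite("pics/t4.png",camera("top")[:,:,::-1])
```

```text
1.5 True -1.4 [ 0.75359784 -0.53337089  1.83352792]
7 True -3.71 [-4.21992688  1.22884464  9.57722541]
-3.69 [-3.91862923  1.04016605  8.38834539]
15.225 [-1.04706263  0.3342796  -0.40763658]
```

View pics/s4.png

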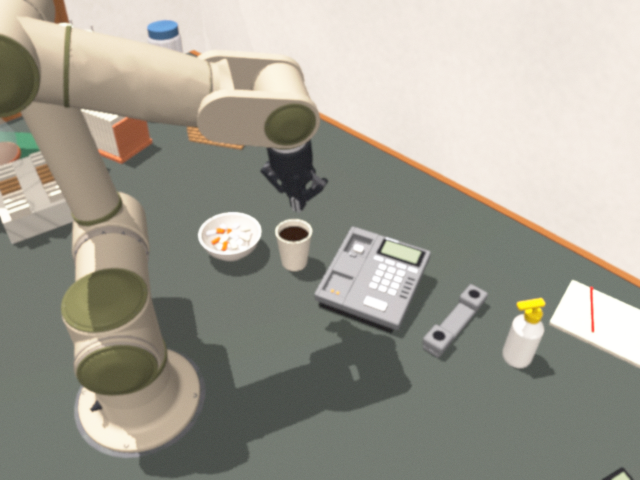

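Both presses bottomed out: the steady force on each was 8–9 N, well above the 4 N spring force at full travel. Everything stands where it was, and the arm is clear.

```bash
python3 -c "
from plant import *
print(hand_in())"
```

```text
the job is handed in; nothing more can be done
None
```

I pressed the hook switch to its stop, held it about 1.7 s and released it. I then pressed the speaker key to its stop and let go, and handed the job in at about 15 s; the last side view shows the phone and loose items in place.

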